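Set the pulse wheel on its shaft flat at the pickup test drive

TASK

The toothed pulse wheel of the pickup test drive has slipped down its shaft. First pinch the bare end of the upright shaft with the fingertips so that you feel its flat, and with the fingers on that flat turn the shaft until the flat faces straight away from the pickup, where a key can get at it. Then take the wheel by its hub, turn its set screw over the flat and raise it until its teeth are level with the centre of the pickup's nose, and finish holding it there, clear of the pickup, so that a mate can tighten the screw; do not shift the pickup in its slot or disturb the tools lying around.

Things in the scene. Friction and masses are not known exactly. Their poses are not given: they have to be found in the camera images.
- stand: Pickup test drive, fixed: grey box, top 38 mm above the surface, with an upright shaft in a round bearing flange. Origin on the shaft's axis at surface height, z up. On its -x side stands a slotted steel bracket with the pickup (plate 74 to 82 mm from the axis, 46 mm wide, top 120 mm above the surface); +x is the open side for the key. The box spans x -125 to 75 mm, y -60 to 60 mm.
- flat: Set-screw flat on the shaft: 14 mm wide, over the shaft's upper 36 mm, 7 mm from the axis, so the shaft measures 17 mm across the flat and 20 mm elsewhere. Origin: centre of its face, 98 mm above the surface; x points level straight out of the flat, z up. Starts with x 45 to 150 degrees counter-clockwise of the stand's x. Pinched askew it stays askew and measures more (18 mm at 17 degrees).
- wheel: Dark steel pulse wheel, 0.35 kg, loose on the shaft (1 mm play all round): rim 8 mm thick, 76 mm across, 16 teeth, below a round hub 40 mm across, 8 to 30 mm above the underside. Origin: centre of the underside; z up the bore, x through the set screw. Starts resting on the bearing, underside 50 mm above the surface, x within 60 degrees of the stand's x; let go, it slides down again.
- set_screw (a point): Outer end of the wheel's set screw, 28.5 mm from the wheel's axis along the wheel's x and 19 mm above its underside; the screw is 8 mm thick and stands 8.5 mm out of the hub.
- pickup: Threaded steel barrel sensor, 18 mm across, 72 mm long, lying level in the bracket's slot, black nose towards the shaft, two 28 mm nuts. Origin at the centre of the nose face, 41 mm from the shaft's axis (3 mm clear of the teeth), 68 to 84 mm above the surface; x points at the shaft. A push of more than 25 N up or down shifts it.
- screwdriver: Yellow-handled screwdriver, 200 mm long, lying on the surface; origin under its middle. Leave alone.
- dish: Round steel parts dish, 100 mm across, 28 mm high; origin under its centre. Leave alone.
- hex_key: Small L-shaped hex key, 6 mm thick, 95 x 32 mm, lying flat; origin under its middle. Leave alone.
- shaft_end (a point): Centre of the shaft's top end, 116 mm above the surface. Bright steel shaft, 20 mm across, upright, D-shaped over its upper 36 mm, which stand bare above the hub at the start. It turns about its axis both ways without stops, against a light drag of 0.05 N m, and stays where it is left; it does not move up or down.
Mind the look-alikes: they are no part of the job. Several things have the shape of the stand; the one meant has the colours described above.

How it is judged:
On the way:
1. the fingers press on the shaft's flat while it faces the stand's open side, straight away from the pickup (within 15 degrees) (contact force between flat and the fingers above 2 N and angle between the x axis of flat and the x axis of stand, either way round below 0.26 rad and x of flat in the frame of stand above 0 m), for 0.2 s.
At the end, for the whole second after the job is handed in: Wheel held in the fingers (over 3 N), at rest on the shaft, upright within 6 degrees, teeth within 3.5 mm of the height of the pickup's centre and not touching it; set screw over the flat within 11 degrees; flat facing straight away from the pickup within 15 degrees (angle between the x axis of flat and the x axis of stand, either way round below 0.26 rad and x of flat in the frame of stand above 0 m and angle between the x axis of wheel and the x axis of flat, either way round below 0.2 rad and x of set_screw in the frame of flat above 0.012 m and z of wheel in the frame of pickup between -0.0075 and -0.0005 m and horizontal distance between wheel and stand below 0.005 m and angle between wheel's own z axis and vertical below 0.1 rad and contact force between wheel and the fingers above 3 N and contact force between wheel and pickup below 0.3 N and linear speed of wheel below 0.02 m/s); the arm keeps its last pose, push and grip.
It fails at once if the pickup is shifted in its slot by more than 3 mm (distance of pickup from where it was at the start of the episode above 0.003 m).
It fails at once if a tool or the dish is moved by more than 20 mm (distance of any of screwdriver, dish, hex_key from where it was at the start of the episode above 0.02 m).
It also fails if it takes over 64 s, if anything falls off the work surface, if the arm or the gripper's body presses on something with over 40 N, if the wrist force passes 120 N, or if a joint passes its speed limit or range.

ROBOT

A 7-joint arm with a two-finger parallel gripper is mounted at the origin on the work surface. World frame = base frame: x ahead of the robot, y to its left, z up, the work surface at z = 0. Lengths are in m, angles in rad, forces in N, time in s.
With the tool pointing down it reaches from about 0.425 to 0.875 m from the base axis. Payload 4.7 kg.
Tool frame: the origin (TCP) lies between the finger pads; the fingertips stand 8 mm ahead of it and the grasp point (between the pads) lies 11 mm behind it; z points along the fingers, y is the direction in which the jaws open and shut (so a half turn about z gives the same grasp; the last joint's range is limited). The gripper opens to 87 mm and grips with 3 to 60 N. Pads are 19 mm wide; open, the fingers measure 117 mm over their backs; the gripper's body (75 mm by 190 mm) begins 51 mm behind the grasp point.
Start: joints at [-1.137, 0.321, -0.07, 1.45, 0.023, 1.371, -0.057], TCP at [0.265, 0.594, 0.231] pointing down, gripper open.
Joint ranges: [-2.86, 2.86], [-0.3, 2.09], [-1.38, 1.24], [0.06, 2.45], [-1.56, 4.7], [0.09, 2.05], [-2.69, 2.69]. Speed limits (rad/s): [2.57, 2.57, 3.14, 3.14, 3.14, 3.14, 3.14].

INTERFACE

Orientations are given as a rotation vector (axis times angle).
In Python, from bench import ctrl, optics, ticket gives the robot as it stands.
- The arm moves only by the tool play_rows, never from a script. Its argument "motion" is a list of rows, each a list of 5 numbers: the closure, from 0 (fully open) to 1 (shut), then the shift along the tool's x, y, z in cm, then the turn about the tool's z in rad. In form: [[jaw, tx, ty, tz, spin], ...]. A call has 1 to 20 rows; each row shifts and turns the commanded pose from where the row before left it, along the tool's axes as they then stand; what a row does not reach is not made up. A row lasts 1/8 s, in which the tool goes at most 62.5 mm and 10.7 degrees, less where a joint would pass 70% of its speed; a pose out of reach is approached as far as the arm can. A call is refused whole if a number of a shift passes 6.25 or a number of a turn 0.188, either way. A call with a gripper value outside its range is refused whole. The fingers move at their own pace and stop on an object; "force" is the grip in N (left out, the last holds). Time passes only in rows, so rows that do not move let the fingers close. It gives the time, the measured TCP pose, the force and the opening at its end, in the units of the state.
- ctrl.get_state(): the state, without advancing time (a new reading comes with each control period).
- optics.get_image(name): name is "side" or "top"; returns the picture (384x512x3 uint8, red, green, blue); there is no depth.
- optics.calibration(name): a dict with "K" (3x3 intrinsics, pixels), "distortion" ([k1, k2, p1, p2, k3] as OpenCV has them; the pictures are not rectified), "pose" (4x4, takes a point from camera to world coordinates). Camera axes: x right, y down, z forward; pixel columns grow to the right and rows downward; lengths in m; the calibration is good to about 2 mm. A picture is of the moment at which its call begins. calibration takes no time and is no camera call.
- ticket.close_job(): hands the job in, once; it reports no verdict.
The state is a dict: "time": time; "joint_positions": joint angles; "qd": joint speeds; "joint_torque": joint torques, N m; "position": TCP position; "tool_rot": TCP orientation; "ft_force": force on the tool from outside, world axes, zero at the start; "torque": the same for the moment, N m; "grip_width": opening from 0.0 (shut) to 1.0 (fully open).
Only numpy, scipy, OpenCV 4.12 (cv2) and the standard library are available. Lean on these libraries where they do the work, as an engineer would, in place of code of your own. Each camera call takes 0.05 s, during which the arm holds its last target.

## Working session

There is one attempt and no reset: what is moved stays moved. The work goes in short steps, Python scripts to look and compute and a tool call to move; the robot and the scene stay as the last step left them, time stands still between calls to the robot, and variables do not carry over. Pictures are saved under pics/ and viewed, and the job is handed in when it is done.

Besides the shell and the picture viewer there is one more tool, called after "Emit:" as a command line: name --pt "numbers of a row" for each row, then --argument value for the rest. play_rows: Moves the arm, as the interface text tells. Its arguments: {"type":"object","properties":{"motion":{"type":"array"},"force":{"type":"number"}},"required":["motion"]}

```bash
ls; mkdir -p pics
python3 - <<'E'
from bench import ctrl, optics, ticket
import cv2,numpy as np
for n in ["side","top"]:
    im=optics.get_image(n); cv2.imwrite(f"pics/{n}0.png",cv2.resize(im[:,:,::-1],(800,600),interpolation=cv2.INTER_CUBIC)); np.save(f"pics/{n}0.npy",im)
    c=optics.calibration(n); print(n,c["K"].tolist(),c["distortion"],np.round(c["pose"],4).tolist())
print(ctrl.get_state())
E
```

```text
pics
side [[387.76683457555527, 0.0, 257.18409753946906], [0.0, 387.76683457555527, 197.58728571250487], [0.0, 0.0, 1.0]] [-0.09441032  0.          0.          0.          0.        ] [[-0.961, -0.132, 0.2429, 0.3869], [-0.2759, 0.5111, -0.814, 0.7869], [-0.0167, -0.8493, -0.5276, 0.6192], [0.0, 0.0, 0.0, 1.0]]
top [[464.44984484668487, 0.0, 253.7867440211362], [0.0, 464.44984484668487, 189.40061098239715], [0.0, 0.0, 1.0]] [-0.02553284  0.          0.          0.          0.        ] [[-0.008, -0.9974, 0.0718, 0.5502], [-1.0, 0.0081, 0.0005, 0.0101], [-0.0011, -0.0718, -0.9974, 1.5048], [0.0, 0.0, 0.0, 1.0]]
{'time': 0.1, 'joint_positions': array([-1.13688661,  0.32176852, -0.07008622,  1.45157943,  0.02261373,
        1.37075582, -0.0569245 ]), 'qd': array([-0.00048908, -0.0016351 ,  0.00266246, -0.00315904,  0.00054004,
        0.00067403, -0.00019114]), 'joint_torque': array([-5.25681917e-04, -4.92573667e+01, -4.06126454e-01, -3.13400352e+01,
       -6.42372994e-02,  3.94366554e-02,  6.22797097e-05]), 'position': array([0.26478283, 0.59309987, 0.22954484]), 'tool_rot': array([-6.54537743e-01, -3.07238821e+00,  2.67817823e-03]), 'ft_force': array([ 0.78142067,  0.54450005, -0.01472963]), 'torque': array([-0.01594439,  0.07125707, -0.00262363]), 'grip_width': 0.998149648782395}
```

View pics/side0.png

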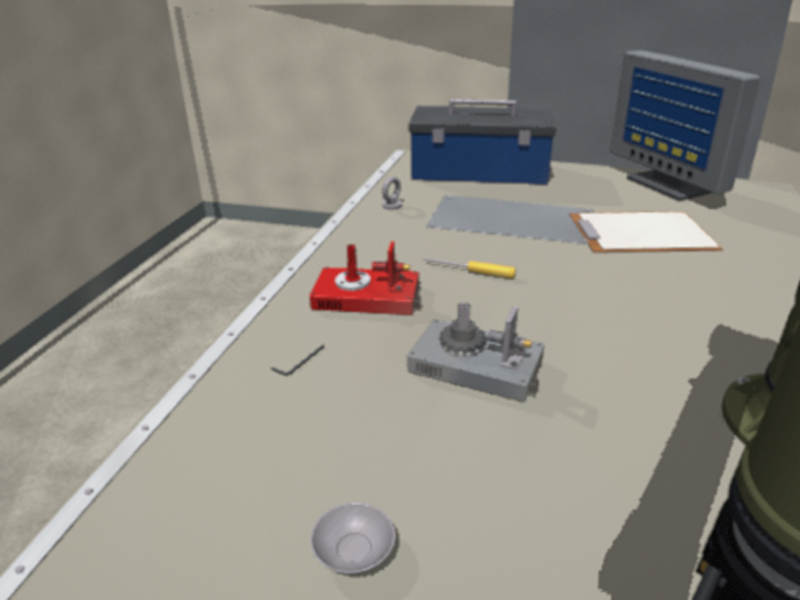

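View pics/top0.png

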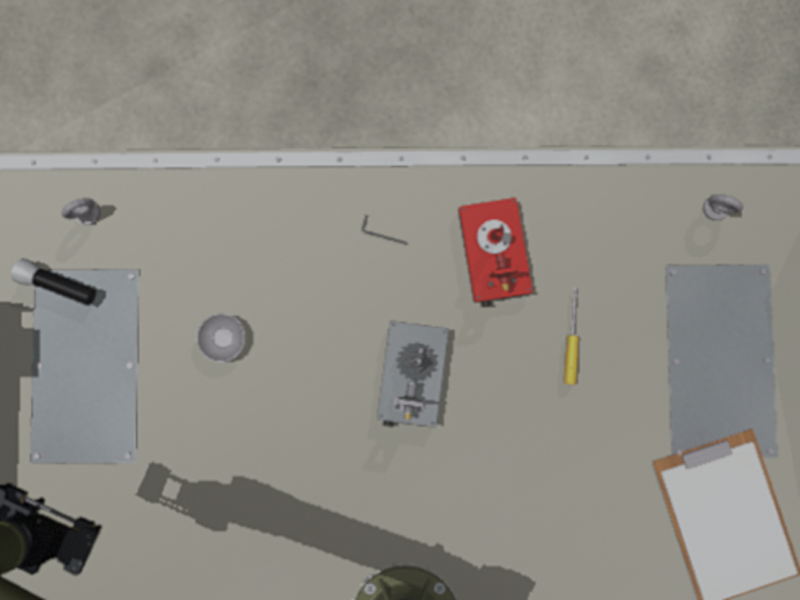

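Candidates for the stand: the grey box at top (415,372) / side (475,350), and the red box at top (497,250) / side (365,280). Only the grey one fits the described colours, so I choose it. I'll check it in a close crop.

Run:
```python
import cv2,numpy as np
t=np.load("pics/top0.npy")[:,:,::-1]; s=np.load("pics/side0.npy")[:,:,::-1]
a=cv2.resize(t[200:278,236:296],None,fx=7,fy=7,interpolation=cv2.INTER_CUBIC)
b=cv2.resize(s[185:260,255:355],None,fx=8,fy=8,interpolation=cv2.INTER_CUBIC)
print(a.shape,b.shape)
cv2.imwrite("pics/ct0.png",a);cv2.imwrite("pics/cs0.png",b)
```

```text
(546, 420, 3) (600, 800, 3)
```

View pics/ct0.png

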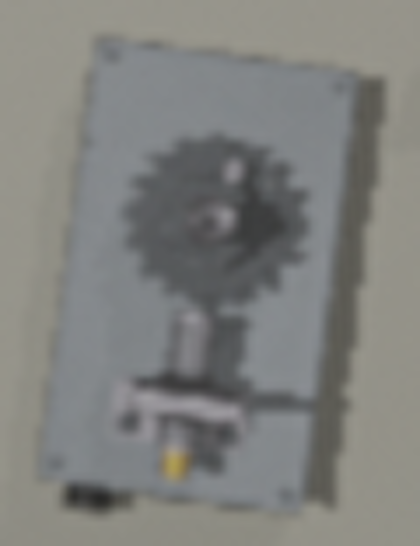

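View pics/cs0.png

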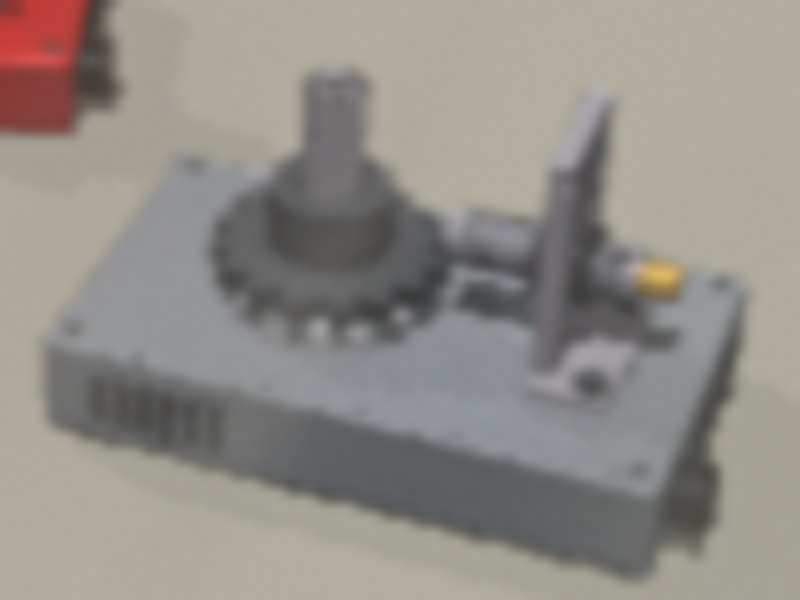

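The crops show the grey stand with the pickup on the robot side (yellow cable end at top crop (175,465)). The wheel is at (217,222), with a bright set-screw spot at (232,170). In the side view the shaft's top is near crop (337,80). Next I measure the stand's pose and the heights.

```bash
cat > h.py <<'E'
import cv2,numpy as np
from bench import ctrl, optics, ticket
def ray(n,uv):
    c=optics.calibration(n); K=np.array(c["K"]);D=np.array(c["distortion"]);P=np.array(c["pose"])
    p=cv2.undistortPoints(np.array(uv,float).reshape(-1,1,2),K,D).reshape(-1,2)
    d=np.c_[p,np.ones(len(p))]@P[:3,:3].T
    return P[:3,3],d/np.linalg.norm(d,axis=1)[:,None]
def plane(n,uv,z):
    o,d=ray(n,uv); return o+d*((z-o[2])/d[:,2])[:,None]
def proj(n,X):
    c=optics.calibration(n); K=np.array(c["K"]);D=np.array(c["distortion"]);P=np.linalg.inv(np.array(c["pose"]))
    return cv2.projectPoints(np.array(X,float).reshape(-1,3),cv2.Rodrigues(P[:3,:3])[0],P[:3,3],K,D)[0].reshape(-1,2)
def tri(u1,u2):
    o1,d1=ray("side",[u1]);o2,d2=ray("top",[u2]);d1=d1[0];d2=d2[0]
    A=np.c_[d1,-d2];s=np.linalg.lstsq(A,o2-o1,rcond=None)[0]
    p,q=o1+s[0]*d1,o2+s[1]*d2
    return (p+q)/2,np.linalg.norm(p-q)
def ct(p):return np.array([236,200])+(np.array(p,float)+.5)/7-.5
def cs(p):return np.array([255,185])+(np.array(p,float)+.5)/8-.5
E
python3 - <<'E'
from h import *
t=np.load("pics/top0.npy").astype(int)
m=((t[:,:,2]-t[:,:,0])>3).astype(np.uint8)
m[:190]=0;m[290:]=0;m[:,:225]=0;m[:,305:]=0
m=cv2.morphologyEx(m,cv2.MORPH_CLOSE,np.ones((5,5)))
cs_=max(cv2.findContours(m,0,2)[0],key=cv2.contourArea)
r=cv2.minAreaRect(cs_);print(r)
P=plane("top",cv2.boxPoints(r),0.038);print(np.round(P,4))
e=np.linalg.norm(np.roll(P,-1,0)-P,axis=1);print(e)
H=[(97,40),(357,75),(297,508),(42,480)]
Q=plane("top",[ct(p) for p in H],0.038);print(np.round(Q,4),np.linalg.norm(np.roll(Q,-1,0)-Q,axis=1))
for Z in(P,Q):print(Z.mean(0))
# side corners
S=plane("side",[cs(p) for p in [(48,345),(185,155),(745,290),(650,495)]],0.038);print("side",np.round(S,4),np.linalg.norm(np.roll(S,-1,0)-S,axis=1),S.mean(0))
E
```

```text
((263.9832763671875, 239.12823486328125), (37.24968338012695, 63.11751937866211), 7.431407928466797)
[[ 0.4094  0.0515  0.038 ]
 [ 0.6051  0.0245  0.038 ]
 [ 0.589  -0.092   0.038 ]
 [ 0.3935 -0.064   0.038 ]]
[0.19763132 0.11758429 0.19749966 0.11654337]
[[ 0.6056  0.025   0.038 ]
 [ 0.5889 -0.0921  0.038 ]
 [ 0.3956 -0.0628  0.038 ]
 [ 0.409   0.0511  0.038 ]] [0.11830475 0.19542883 0.11467019 0.1983482 ]
[ 0.49924254 -0.01999997  0.038     ]
[ 0.49975478 -0.01972195  0.038     ]
side [[ 0.6064  0.0265  0.038 ]
 [ 0.5903 -0.092   0.038 ]
 [ 0.3962 -0.059   0.038 ]
 [ 0.4144  0.0537  0.038 ]] [0.11964317 0.19690604 0.11415805 0.19392613] [ 0.50182519 -0.01766966  0.038     ]
```

Run:
```python
from h import *
yaw=np.radians(-8.0)
C=np.array([0.5003,-0.0193]); R=np.array([[np.cos(yaw),-np.sin(yaw)],[np.sin(yaw),np.cos(yaw)]])
ax=C+R@[0.025,0];print("axis",ax)
print("shaft tri",tri(cs((337,82)),ct((224,216))))
def W(x,y,z): return np.r_[ax+R@[x,y],z]
def pt(p):return (p-[236,200]+.5)*7-.5
def ps(p):return (p-[255,185]+.5)*8-.5
a=cv2.imread("pics/ct0.png");b=cv2.imread("pics/cs0.png")
def dr(X,col):
    q=pt(proj("top",[X])[0]);cv2.circle(a,tuple(int(v) for v in q),2,col,-1)
    q=ps(proj("side",[X])[0]);cv2.circle(b,tuple(int(v) for v in q),2,col,-1)
for th in np.arange(0,2*np.pi,.3):
    dr(W(.01*np.cos(th),.01*np.sin(th),.116),(0,0,255))
    dr(W(.038*np.cos(th),.038*np.sin(th),.058),(0,255,0))
for z,c in((.068,(255,0,0)),(.076,(255,255,0)),(.084,(255,0,255))): 
    dr(W(-.041,0,z),c); dr(W(-.113,0,z),c)
for x in(-.082,-.074):
  for y in(-.023,.023): dr(W(x,y,.12),(0,165,255))
cv2.imwrite("pics/ct1.png",a);cv2.imwrite("pics/cs1.png",b)
```

```text
axis [ 0.5250567  -0.02277933]
shaft tri (array([ 0.52741341, -0.0293058 ,  0.11431694]), np.float64(0.0003330180627882674))
```

View pics/ct1.png

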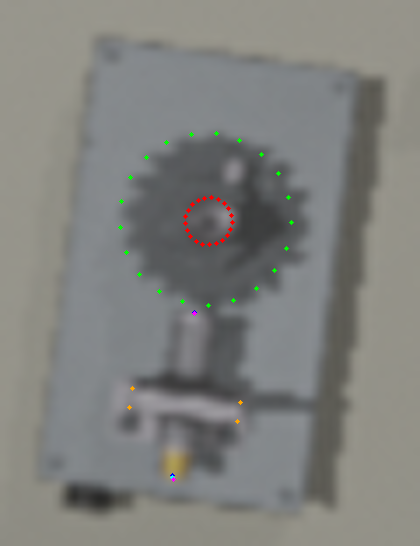

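View pics/cs1.png

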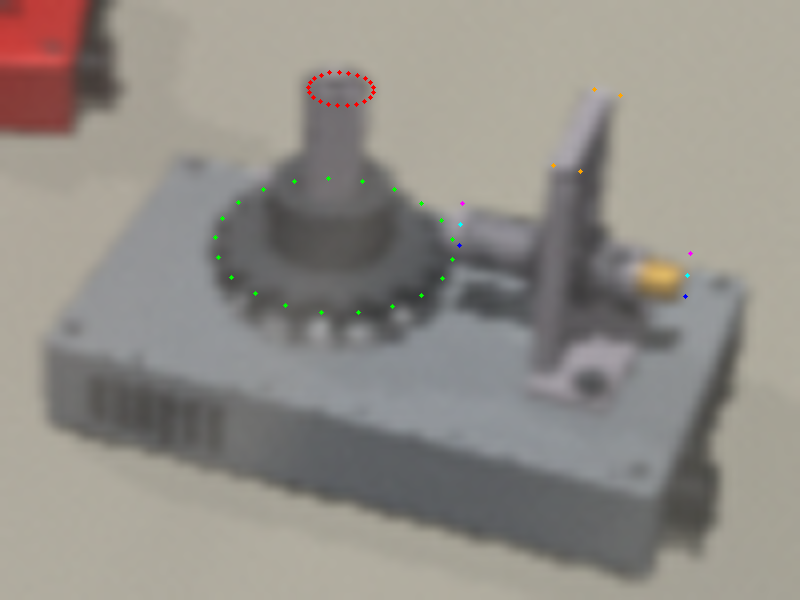

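Run:
```python
from h import *
s=np.load("pics/side0.npy")[:,:,::-1];t=np.load("pics/top0.npy")[:,:,::-1]
def st(im,lo,hi):return np.clip((im.astype(float)-lo)/(hi-lo)*255,0,255).astype(np.uint8)
b=cv2.resize(st(s[190:230,285:345],40,200),None,fx=13,fy=13,interpolation=cv2.INTER_NEAREST)
a=cv2.resize(st(t[215:248,250:284],20,240),None,fx=16,fy=16,interpolation=cv2.INTER_NEAREST)
cv2.imwrite("pics/z_s.png",b);cv2.imwrite("pics/z_t.png",a)
print(s[193:212,290:304].mean(2).astype(int))
```

```text
[[169 168 167 162 156 155 160 157 150 153 162 169 169 168]
 [168 167 158 142 133 137 142 138 132 129 143 160 168 168]
 [169 166 150 125 118 120 112 111 117 118 124 148 165 168]
 [168 166 148 119 115 123 119 116 123 124 124 145 164 168]
 [168 166 149 118 111 116 113 109 117 122 131 151 166 168]
 [168 166 149 119 110 111 111 110 112 119 134 154 165 168]
 [168 166 150 119 109 112 112 112 112 118 134 152 166 168]
 [169 165 148 118 110 113 113 112 112 117 132 152 165 167]
 [168 166 147 114 107 111 113 111 113 115 131 154 165 167]
 [169 167 147 114 107 112 112 112 113 116 135 159 167 168]
 [166 161 140 113 111 113 113 113 113 116 135 160 167 168]
 [148 133 115 108 110 113 113 113 114 113 120 141 159 164]
 [120 107 101 105 111 112 113 113 113 111 104 111 134 152]
 [104  97  98 105 110 114 114 113 114 110  99  97 112 130]
 [ 98  94  93 103 109 113 114 114 115 107  99  99 105 119]
 [ 98  94  94 103 111 115 114 113 112 106  98  99 101 108]
 [ 95  96  98 104 110 113 112 111 109 103  99 101  99  97]
 [ 86  95  97 100 104 106 106 106 104 102 100  99  95  88]
 [ 74  81  88  94  98 100 102 100 101 100  96  90  82  80]]
```

View pics/z_s.png

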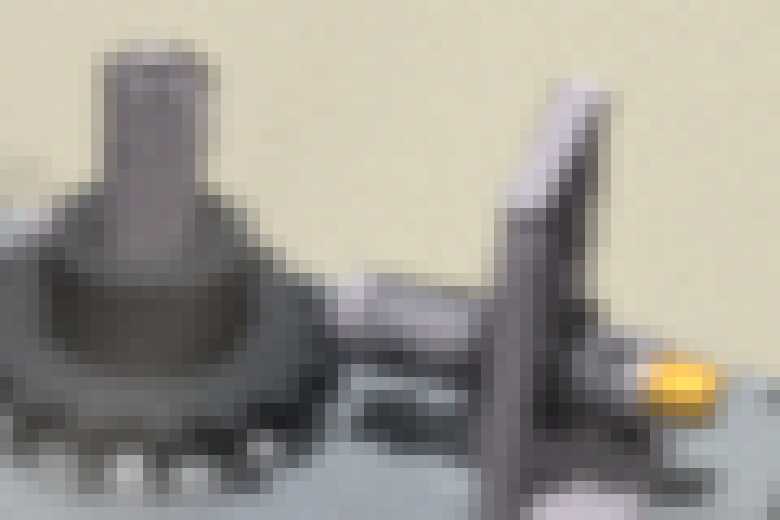

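View pics/z_t.png

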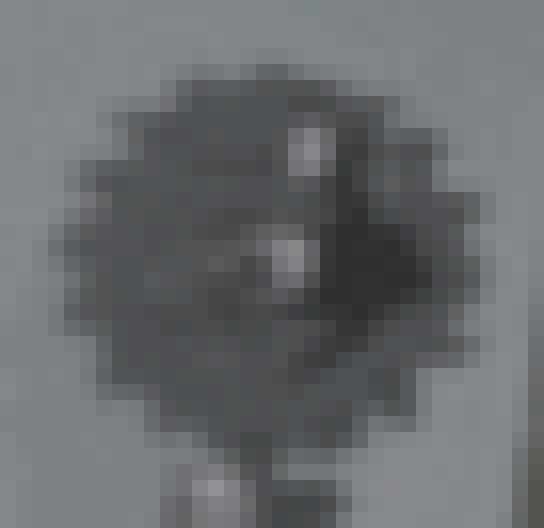

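Run:
```python
from h import *
ax=np.array([0.5255,-0.0228]);yaw=np.radians(-8)
for z in(.069,.073):
    p=plane("top",[(268.9,223.9)],z)[0]; d=p[:2]-ax; print(p,np.linalg.norm(d),np.degrees(np.arctan2(d[1],d[0])-yaw))
def zs(p):return np.array([285,190])+(np.array(p,float))/13-.5
# pickup: barrel edges in the zoomed side picture; intersect ray with the stand's xz plane
R=np.array([[np.cos(yaw),-np.sin(yaw)],[np.sin(yaw),np.cos(yaw)]])
nrm=np.r_[R@[0,1],0]; a0=np.r_[ax,0]
for n,p in dict(nose_top=(350,275),nose_bot=(345,340),barT=(420,278),barB=(420,345),cableT=(680,352),cableB=(680,418),shafttop=(160,50)).items():
    o,d=ray("side",[zs(p)]);d=d[0];X=o+d*((a0-o)@nrm/(d@nrm));q=R.T@(X[:2]-ax);print(n,np.round(q*1e3,1),round(X[2]*1e3,1))
s=ctrl.get_state();Rt=cv2.Rodrigues(s["tool_rot"])[0]
print(Rt.T@(np.array([.5255,-.0228,.231])-s["position"])*100,np.degrees(np.arctan2(Rt[1,1],Rt[0,1])),s["time"])
```

```text
[ 0.5465277  -0.03491977  0.069     ] 0.02427041773906013 -21.957924948341365
[ 0.546538   -0.03479425  0.073     ] 0.024216931287175912 -21.688464517999112
nose_top [-39.2  -0. ] 81.4
nose_bot [-39.1  -0. ] 66.3
barT [-52.9  -0. ] 84.3
barB [-53.9   0. ] 69.1
cableT [-103.7   -0. ] 80.6
cableB [-105.1   -0. ] 65.8
shafttop [ 0.8 -0. ] 122.5
[-48.91072025 -45.61600316  -0.06187741] 65.94713388320302 0.1
```

Emit:
play_rows --pt "0.3 -3.5 -3.26 0 0" --pt "0.5 -3.5 -3.26 0 0" --pt "0.5 -3.5 -3.26 0 0" --pt "0.5 -3.5 -3.26 0 0" --pt "0.5 -3.5 -3.26 0 0" --pt "0.5 -3.5 -3.26 0 0" --pt "0.5 -3.5 -3.26 0 0" --pt "0.5 -3.5 -3.26 0 0" --pt "0.5 -3.5 -3.26 0 0" --pt "0.5 -3.5 -3.26 0 0" --pt "0.5 -3.5 -3.26 0 0" --pt "0.5 -3.5 -3.26 0 0" --pt "0.5 -3.5 -3.26 0 0" --pt "0.5 -3.4 -3.2 0 0" --pt "0.5 0 0 0 -0.15" --pt "0.5 0 0 0 -0.15" --pt "0.5 0 0 0 -0.15" --pt "0.5 0 0 0 0" --force 10

```text
time: 2.35
position: [0.5255, -0.022, 0.2302]
tool_rot: [0.045, -3.141, 0.0]
ft_force: [-0.0, -0.6, 1.1]
grip_width: 0.499
```

```bash
cat >> h.py <<'E'
ax=np.array([0.5255,-0.0228]);yaw=np.radians(-8)
def rel(x,y,z):
    s=ctrl.get_state();R=cv2.Rodrigues(s["tool_rot"])[0]
    print("t",round(s["time"],2),"pos",np.round(s["position"],4),"yawY",round(np.degrees(np.arctan2(R[1,1],R[0,1])),2),"tilt",round(np.degrees(np.arccos(-R[2,2])),2),"open mm",round(s["grip_width"]*87,2),"F",np.round(s["ft_force"],2),"T",np.round(s["torque"],3),"j7",round(s["joint_positions"][6],2))
    print("to go cm (tool)",np.round(R.T@(np.array([x,y,z])-s["position"])*100,3))
E
python3 -c "
from h import *
rel(*ax,.092)"
```

```text
t 2.35 pos [ 0.5255 -0.022   0.2302] yawY 91.64 tilt 0.04 open mm 43.43 F [-0.03 -0.55  1.14] T [ 0.028 -0.022  0.009] j7 1.62
to go cm (tool) [-1.100e-02 -8.000e-02  1.382e+01]
```

Emit:
play_rows --pt "0.5 0 -0.08 2.3 0" --pt "0.5 0 0 2.3 0" --pt "0.5 0 0 2.3 0" --pt "0.5 0 0 2.3 0" --pt "0.5 0 0 2.3 0" --pt "0.5 0 0 2.3 0" --pt "0.5 0 0 0 0"

```text
time: 3.22
position: [0.5241, -0.0227, 0.0909]
tool_rot: [0.044, -3.137, 0.001]
ft_force: [-0.8, 0.2, -0.2]
grip_width: 0.498
```

Run:
```python
from h import *
rel(*ax,.092)
a=optics.get_image("side")[:,:,::-1][150:270,240:400]
b=optics.get_image("top")[:,:,::-1][190:290,210:310]
cv2.imwrite("pics/s2.png",cv2.resize(a,None,fx=5,fy=5,interpolation=cv2.INTER_CUBIC))
```

```text
t 3.23 pos [ 0.5241 -0.0227  0.0909] yawY 91.6 tilt 0.24 open mm 43.36 F [-0.84  0.16 -0.21] T [0.039 0.033 0.025] j7 1.68
to go cm (tool) [-0.143 -0.014 -0.112]
```

View pics/s2.png

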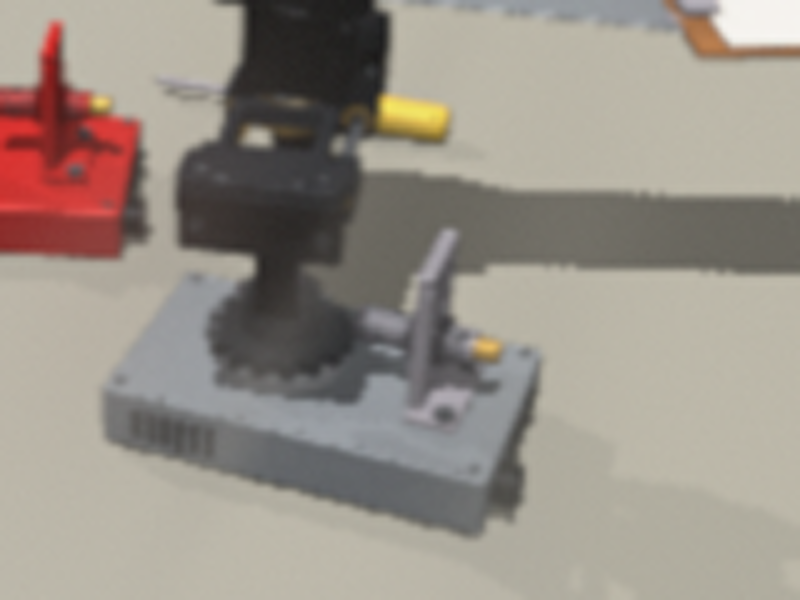

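The fingers straddle the shaft above the hub (finger at (275,285)), clear of the bracket. Now I pinch.

Emit:
play_rows --pt "0.7 -0.1 0 -0.1 0" --pt "1 0 0 0 0" --pt "1 0 0 0 0" --pt "1 0 0 0 0" --pt "1 0 0 0 0" --pt "1 0 0 0 0" --force 8

```text
time: 4.08
position: [0.5271, -0.0239, 0.094]
tool_rot: [-0.046, 3.14, -0.002]
ft_force: [-0.9, -5.5, 4.1]
grip_width: 0.208
```

Run:
```python
from h import *
rel(*ax,.092)
```

```text
t 4.08 pos [ 0.5271 -0.0239  0.094 ] yawY 91.69 tilt 0.09 open mm 18.08 F [-0.92 -5.48  4.09] T [-1.12   0.003  0.039] j7 1.68
to go cm (tool) [0.16  0.117 0.2  ]
```

Emit:
play_rows --pt "0.6 0 0 0 0" --pt "0.6 0 0 0 0" --pt "0.6 0 0 0 -0.17" --pt "0.6 0 0 0 -0.17" --pt "0.6 0 0 0 0" --pt "1 0 0 0 0" --pt "1 0 0 0 0" --pt "1 0 0 0 0" --pt "1 0 0 0 0"

```text
time: 5.2
position: [0.5272, -0.024, 0.0935]
tool_rot: [-0.576, 3.087, -0.003]
ft_force: [3.3, -4.6, -3.5]
grip_width: 0.195
```

Run:
```python
from h import *
rel(*ax,.092)
```

```text
t 5.2 pos [ 0.5272 -0.024   0.0935] yawY 111.13 tilt 0.11 open mm 16.93 F [ 3.29 -4.6  -3.47] T [-0.903 -0.593 -0.033] j7 2.01
to go cm (tool) [0.118 0.176 0.152]
```

At 91.7° the pinch read 18.1 mm, and at 111.1° it read 16.9 mm, so the fingers are on the flat. I firm the grip and turn 119° clockwise.

Emit:
play_rows --pt "1 0 0 0 0" --pt "1 0 0 0 0.173" --pt "1 0 0 0 0.173" --pt "1 0 0 0 0.173" --pt "1 0 0 0 0.173" --pt "1 0 0 0 0.173" --pt "1 0 0 0 0.173" --pt "1 0 0 0 0.173" --pt "1 0 0 0 0.173" --pt "1 0 0 0 0.173" --pt "1 0 0 0 0.173" --pt "1 0 0 0 0.173" --pt "1 0 0 0 0.173" --pt "1 0 0 0 0" --pt "1 0 0 0 0" --pt "1 0 0 0 0" --force 20

```text
time: 7.2
position: [0.5236, -0.0248, 0.0935]
tool_rot: [-2.366, -2.062, 0.01]
ft_force: [-8.3, -5.8, 8.0]
grip_width: 0.192
```

Run:
```python
from h import *
rel(*ax,.092)
for n in("side","top"):
    im=optics.get_image(n)[:,:,::-1]; np.save(f"pics/{n}3.npy",im)
cv2.imwrite("pics/s3.png",cv2.resize(np.load("pics/side3.npy")[170:260,250:370],None,fx=6,fy=6,interpolation=cv2.INTER_CUBIC))
```

```text
t 7.2 pos [ 0.5236 -0.0248  0.0935] yawY -7.85 tilt 0.41 open mm 16.72 F [-8.3  -5.79  8.01] T [-1.359  1.658 -0.092] j7 -0.01
to go cm (tool) [0.228 0.162 0.144]
```

View pics/s3.png

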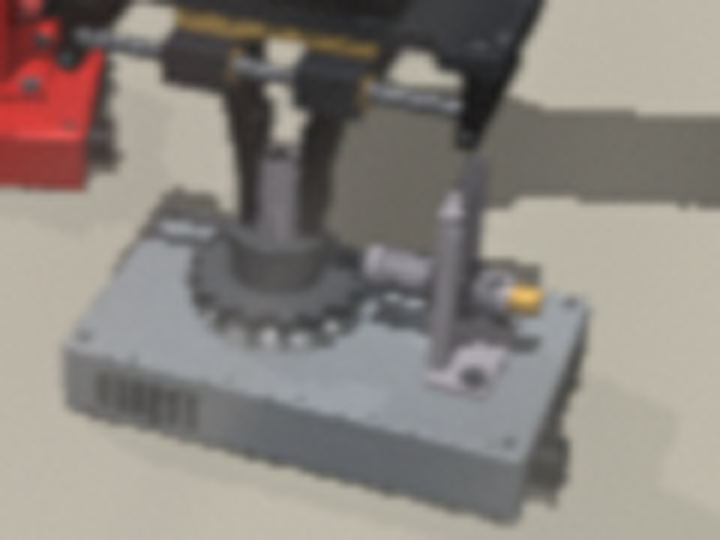

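The picture shows both fingers on the shaft above the hub, near (245,180) and (320,180). The opening is 16.7 mm and the jaw axis stands at -7.9°, so the fingers are on the flat and it faces the open side. I now check the alignment with light pinches at ±15°.

Emit:
play_rows --pt "0.7 0 0 0 0" --pt "0.7 0 0 0 0" --pt "0.7 0 0 0 0.13" --pt "0.7 0 0 0 0.13" --pt "1 0 0 0 0" --pt "1 0 0 0 0" --pt "1 0 0 0 0" --force 5

```text
time: 8.18
position: [0.5252, -0.0211, 0.0934]
tool_rot: [-2.608, -1.745, 0.003]
ft_force: [-4.2, 1.8, 4.3]
grip_width: 0.205
```

Run:
```python
from h import *
rel(*ax,.092)
```

```text
t 8.18 pos [ 0.5252 -0.0211  0.0934] yawY -22.43 tilt 0.25 open mm 17.81 F [-4.19  1.85  4.33] T [ 0.426  1.136 -0.014] j7 -0.26
to go cm (tool) [-0.142  0.09   0.14 ]
```

Emit:
play_rows --pt "0.7 0 0 0 0" --pt "0.7 0 0 0 -0.13" --pt "0.7 0 0 0 -0.13" --pt "0.7 0 0 0 -0.13" --pt "0.7 0 0 0 -0.13" --pt "1 0 0 0 0" --pt "1 0 0 0 0" --pt "1 0 0 0 0"

```text
time: 9.18
position: [0.5244, -0.0233, 0.0932]
tool_rot: [-2.079, -2.35, 0.006]
ft_force: [-6.1, -1.0, 5.6]
grip_width: 0.211
```

Run:
```python
from h import *
rel(*ax,.092)
```

```text
t 9.18 pos [ 0.5244 -0.0233  0.0932] yawY 7.02 tilt 0.3 open mm 18.32 F [-6.12 -1.02  5.55] T [-0.264  1.622 -0.005] j7 0.24
to go cm (tool) [0.037 0.113 0.122]
```

Run:
```python
from h import *
t=np.load("pics/top0.npy").astype(float)
g=t.mean(2);print(g[220:235,262:275].astype(int))
w=np.clip(g[222:227,267:272]-95,0,None);yy,xx=np.mgrid[222:227,267:272]
c=(xx*w).sum()/w.sum(),(yy*w).sum()/w.sum();print(c)
for A in([.5255,-.0228],[.5265,-.0227]):
    p=plane("top",[c],.072)[0][:2]-A;print(np.hypot(*p),np.degrees(np.arctan2(p[1],p[0])))
for a in(-20,-25,-30,-35,-40):
    A=np.array([.526,-.0228]);d=np.array([np.cos(np.radians(a)),np.sin(np.radians(a))])
    print(a,proj("top",[np.r_[A+r*d,.069] for r in(.02,.0285)]).round(1).tolist())
```

```text
[[ 98  99 100  96  93  91  92  92 100 114 123 126 127]
 [ 91  91  92  90  90  91  85  84  86  94  97  98 109]
 [ 90  91  91  90  90  91  94 101  93  85  85  92 114]
 [ 90  91  90  90  89  93 113 130 109  80  78  90 104]
 [ 89  88  88  88  85  93 124 137 112  76  72  87  93]
 [ 86  86  84  83  82  90 119 126  98  71  78  90  96]
 [ 90  91  89  89  88  89  98  95  78  66  78  91 100]
 [ 91  90  88  89  89  89  91  87  78  66  68  85  92]
 [ 89  86  82  83  87  91  89  85  80  67  63  78  84]
 [ 87  83  85  93 102 108 104  84  68  61  61  65  68]
 [ 92  92  95  98 110 129 137 106  69  62  62  62  62]
 [ 92  98  94  83  92 122 134 103  67  60  62  61  62]
 [ 89  87  85  80  88 110 114  88  65  60  62  62  61]
 [ 85  81  81  86  93  96  88  72  61  60  62  63  63]
 [ 86  80  79  82  84  81  76  71  67  64  62  67  74]]
(np.float64(268.8197932053175), np.float64(223.93648449039884))
0.024012277629068973 -29.37260341188768
0.023197070841524888 -30.799477302464503
-20 [[267.2, 224.5], [268.1, 221.9]]
-25 [[267.7, 224.7], [268.9, 222.2]]
-30 [[268.2, 224.9], [269.6, 222.5]]
-35 [[268.7, 225.2], [270.3, 223.0]]
-40 [[269.2, 225.6], [270.9, 223.5]]
```

Emit:
play_rows --pt "0.7 0 0 0 0" --pt "0.7 0 0 0 0" --pt "0.7 0 0 -2 0" --pt "0.7 0 0 -1 -0.185" --pt "0.7 0 0 0 -0.185" --pt "0.6 0 0 0 -0.185" --pt "0.3 0 0 0 -0.185" --pt "0.3 0 0 0 -0.185" --pt "0.3 0 0 0 0" --pt "0.3 0 0 0 0"

```text
time: 10.42
position: [0.527, -0.0227, 0.1236]
tool_rot: [0.814, 3.034, 0.0]
ft_force: [0.5, -0.0, 1.0]
grip_width: 0.682
```

Run:
```python
from h import *
rel(.526,-.0227,.0695)
a=optics.get_image("side")[:,:,::-1]
cv2.imwrite("pics/s4.png",cv2.resize(a[170:260,250:370],None,fx=6,fy=6,interpolation=cv2.INTER_CUBIC))
```

```text
t 10.43 pos [ 0.527  -0.0227  0.1236] yawY 59.97 tilt 0.03 open mm 59.36 F [ 0.5  -0.03  0.97] T [ 0.004 -0.029 -0.024] j7 1.12
to go cm (tool) [ 0.089 -0.056  5.411]
```

View pics/s4.png

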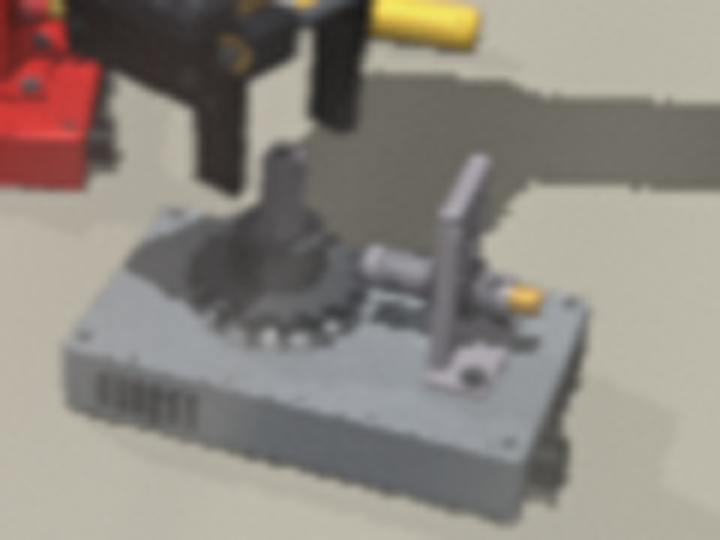

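The fingers are open either side of the shaft at (225,180) and (335,120). I lower them round the hub and grip.

Emit:
play_rows --pt "0.3 0.05 -0.03 1.5 0" --pt "0.3 0 0 1.5 0" --pt "0.3 0 0 1.4 0" --pt "0.3 0 0 0.9 0" --pt "0.3 0 0 0 0" --pt "1 0 0 0 0" --pt "1 0 0 0 0" --pt "1 0 0 0 0" --pt "1 0 0 0 0" --force 15

```text
time: 11.6
position: [0.5264, -0.0231, 0.071]
tool_rot: [0.809, 3.035, 0.0]
ft_force: [-1.8, -1.3, 3.2]
grip_width: 0.455
```

Run:
```python
from h import *
rel(.526,-.0227,.0695)
a=optics.get_image("side")[:,:,::-1]
cv2.imwrite("pics/s5.png",cv2.resize(a[170:260,250:370],None,fx=6,fy=6,interpolation=cv2.INTER_CUBIC))
```

```text
t 11.6 pos [ 0.5264 -0.0231  0.071 ] yawY 60.15 tilt 0.03 open mm 39.56 F [-1.8  -1.35  3.16] T [-0.25   0.305  0.018] j7 1.16
to go cm (tool) [0.05  0.015 0.155]
```

View pics/s5.png

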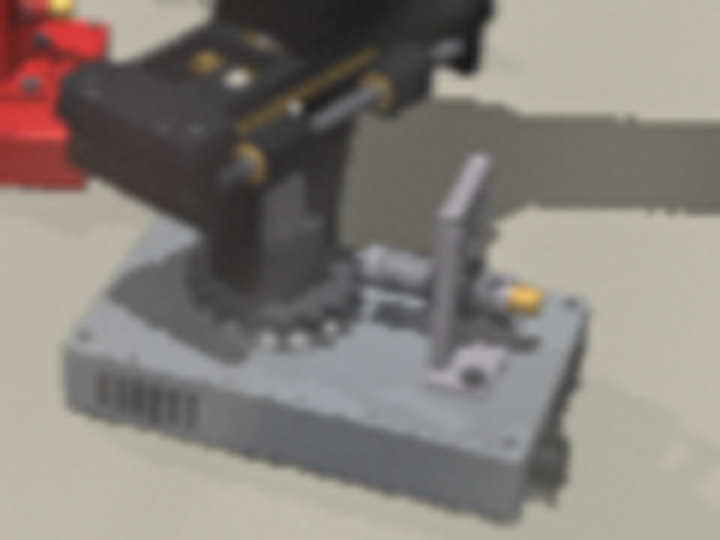

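Emit:
play_rows --pt "1 0 0 0 -0.12" --pt "1 0 0 0 -0.12" --pt "1 0 0 0 -0.12" --pt "1 0 0 0 0" --pt "1 0 0 -0.5 0" --pt "1 0 0 -0.5 0" --pt "1 0 0 -0.4 0" --pt "1 0 0 -0.3 0" --pt "1 0 0 0 0" --pt "1 0 0 0 0" --force 20

```text
time: 12.9
position: [0.526, -0.0227, 0.0874]
tool_rot: [-0.252, -3.131, -0.0]
ft_force: [0.1, -0.4, -3.7]
grip_width: 0.456
```

Run:
```python
from h import *
rel(.526,-.0227,.091)
a=optics.get_image("side")[:,:,::-1];np.save("pics/side6.npy",a)
cv2.imwrite("pics/s6.png",cv2.resize(a[185:240,270:350],None,fx=9,fy=9,interpolation=cv2.INTER_CUBIC))
s=np.load("pics/side0.npy")
print(s[206:222,308:326].mean(2).astype(int))
print(s[212:228,326:344].mean(2).astype(int))
```

```text
t 12.9 pos [ 0.526  -0.0227  0.0874] yawY 80.79 tilt 0.01 open mm 39.68 F [ 0.06 -0.38 -3.74] T [0.04  0.02  0.027] j7 1.5
to go cm (tool) [ 0.003 -0.002 -0.355]
[[169 169 169 169 169 170 170 169 169 169 169 169 170 170 167 150 131 124]
 [168 169 168 169 169 169 169 169 168 169 169 169 169 170 166 144 118 109]
 [169 168 170 168 169 169 170 170 170 170 169 170 169 170 164 143 119 117]
 [168 170 169 169 168 168 169 170 170 170 168 170 170 169 159 137 118 114]
 [157 164 168 168 166 162 161 163 165 167 168 169 170 168 155 132 115 109]
 [125 142 157 167 166 153 140 139 144 150 154 158 160 160 149 127 113 106]
 [ 95 113 136 155 159 144 135 134 136 134 132 125 125 132 129 115 110 105]
 [ 88  97 125 148 148 134 138 142 141 139 139 136 131 126 116 109 109 105]
 [ 92  94 115 136 135 125 130 135 141 144 146 145 138 122 107 107 110 103]
 [ 87  82  96 113 116 111 111 116 124 132 137 138 134 115 100 107 110 102]
 [ 85  78  79  90  95  94  92  95 105 116 120 121 115  98  95 109 109 101]
 [ 86  81  77  81  88  84  77  75  82  93  99  99  94  83  92 107 110 100]
 [ 76  73  77 103 121 111  97  90  85 
[... 763 characters left out ...]
157 154 153 157 158 162]
 [ 79  69  76  92 106 111 125 141 148 152 160 167 166 153 142 148 154 156]
 [ 72  65  73  83  92  97 107 120 120 121 129 136 137 128 135 146 150 142]
 [ 69  62  67  72  77  83  91 100  98  97 105 109 110 115 135 149 152 147]
 [ 72  65  69  75  79  78  75  80  86  98 107 109 110 119 140 151 151 152]
 [ 82  77  79  85  88  82  74  69  79 103 120 134 141 146 150 151 151 153]
 [ 88  89  88  90  91  89  85  80  82 100 122 141 150 153 153 152 153 153]
 [ 90  90  90  91  91  92  92  91  92  98 120 134 141 145 149 153 152 153]
 [ 85  88  92 103 100  94  93  95  94  93  97 103 107 115 139 150 153 153]
 [ 99 107 118 135 132 118 113 111 103  92  88  89  94 112 137 151 152 151]]
```

View pics/s6.png

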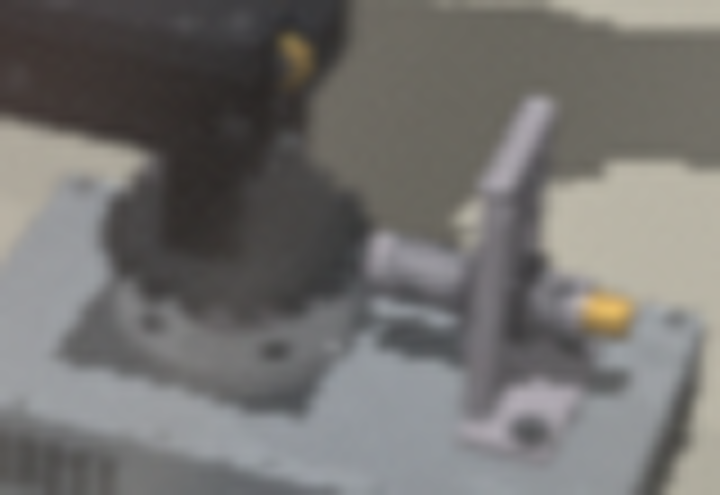

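Run:
```python
from h import *
R=np.array([[np.cos(yaw),-np.sin(yaw)],[np.sin(yaw),np.cos(yaw)]]);A=np.array([.526,-.0228])
nrm=np.r_[R@[0,1],0]; a0=np.r_[A,0]
def pl(p):
    o,d=ray("side",[p]);d=d[0];X=o+d*((a0-o)@nrm/(d@nrm));q=R.T@(X[:2]-A);return np.round([q[0]*1e3,X[2]*1e3],1)
for p in[(315,210.4),(315,214.4),(315,218.4),(320,211.3),(320,215.4),(320,219.4)]:print(p,pl(p))
# yellow cable end
for f in("side0","side6"):
    s=np.load(f"pics/{f}.npy").astype(int)
    if f=="side0": s=s[:,:,::-1]
    m=((s[:,:,2]-s[:,:,0])>50)[200:240,320:360].astype(np.uint8)
    w=np.clip(s[:,:,2]-s[:,:,0]-20,0,None)[200:240,320:360]*cv2.dilate(m,np.ones((3,3)))
    yy,xx=np.mgrid[200:240,320:360];c=(xx*w).sum()/w.sum(),(yy*w).sum()/w.sum();print(c,pl(c))
a=np.load("pics/side6.npy").copy()
big=cv2.resize(a[185:240,270:350],None,fx=9,fy=9,interpolation=cv2.INTER_CUBIC)
def dr(x,y,z,c):
    q=(proj("side",[np.r_[A+R@[x,y],z]])[0]-[270,185]+.5)*9-.5;cv2.circle(big,tuple(int(round(v)) for v in q),1,c,-1)
for th in np.arange(0,6.28,.15):
    dr(.038*np.cos(th),.038*np.sin(th),.0664,(0,255,0));dr(.038*np.cos(th),.038*np.sin(th),.0744,(255,255,0))
for x in np.arange(-.11,-.04,.005): dr(x,0,.0745,(0,0,255))
cv2.imwrite("pics/s6b.png",big)
```

```text
(315, 210.4) [-48.7  84.6]
(315, 214.4) [-49.5  72.8]
(315, 218.4) [-50.3  60.8]
(320, 211.3) [-61.5  85.2]
(320, 215.4) [-62.4  73.1]
(320, 219.4) [-63.2  61.3]
(np.float64(337.06269113149847), np.float64(219.05886850152905)) [-105.5   73.6]
(np.float64(337.04100069492705), np.float64(219.06462821403753)) [-105.5   73.6]
```

View pics/s6b.png

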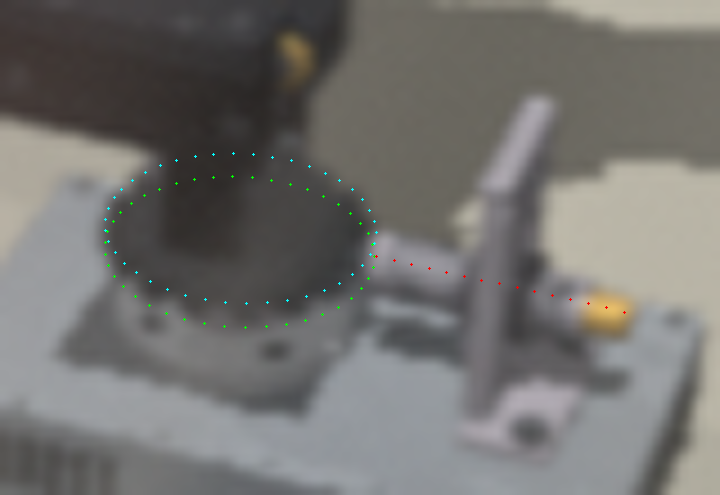

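Emit:
play_rows --pt "1 0 0 -0.2 0" --pt "1 0 0 -0.15 0" --pt "1 0 0 0 0" --pt "1 0 0 0 0" --pt "1 0 0 0 0"

```text
time: 13.58
position: [0.5261, -0.0227, 0.091]
tool_rot: [-0.252, -3.131, -0.0]
ft_force: [0.0, 0.6, -4.0]
grip_width: 0.452
```

Run:
```python
from h import *
rel(.526,-.0227,.091)
a=optics.get_image("side")[:,:,::-1];np.save("pics/side7.npy",a)
b=optics.get_image("top")[:,:,::-1]
R=np.array([[np.cos(yaw),-np.sin(yaw)],[np.sin(yaw),np.cos(yaw)]]);A=np.array([.526,-.0228])
g=np.clip(a[185:240,270:350].astype(float)*2.2,0,255).astype(np.uint8)
big=cv2.resize(g,None,fx=9,fy=9,interpolation=cv2.INTER_CUBIC)
def dr(x,y,z,c):
    q=(proj("side",[np.r_[A+R@[x,y],z]])[0]-[270,185]+.5)*9-.5;cv2.circle(big,tuple(int(round(v)) for v in q),1,c,-1)
for th in np.arange(0,6.28,.3):
    dr(.038*np.cos(th),.038*np.sin(th),.070,(0,255,0))
for x in np.arange(-.11,-.04,.005): dr(x,0,.0735,(0,0,255))
dr(.0285,0,.089,(255,0,255))
cv2.imwrite("pics/s7.png",big)
cv2.imwrite("pics/t7.png",cv2.resize(np.clip(b[205:275,225:305].astype(float)*1.8,0,255).astype(np.uint8),None,fx=8,fy=8,interpolation=cv2.INTER_CUBIC))
```

```text
t 13.57 pos [ 0.5261 -0.0227  0.091 ] yawY 80.79 tilt 0.0 open mm 39.36 F [ 0.05  0.57 -3.98] T [0.021 0.014 0.03 ] j7 1.5
to go cm (tool) [ 0.013 -0.002  0.001]
```

View pics/s7.png

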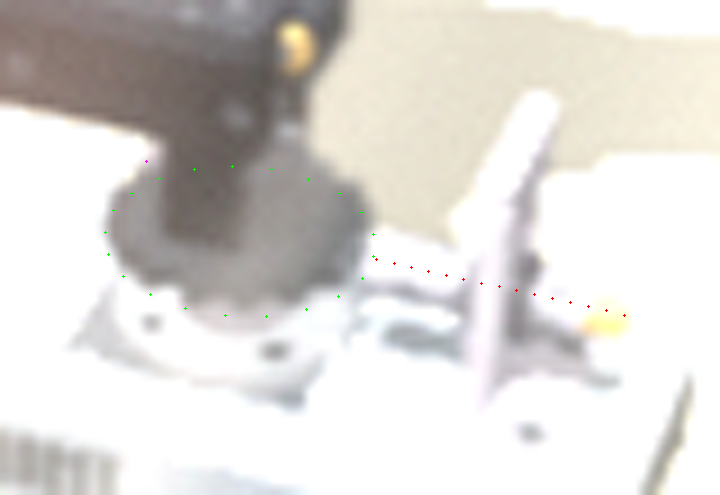

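View pics/t7.png

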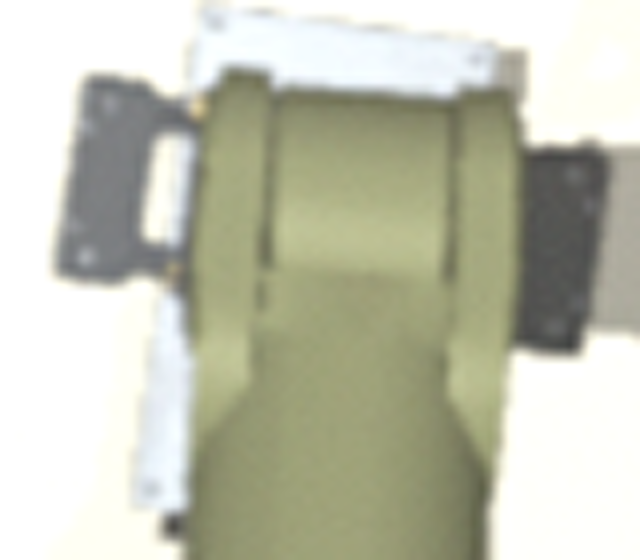

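The wheel's lower edge lies on the ring drawn for 70 mm (side crop bottom ≈(245,312)), and the teeth are clear of the pickup nose. The top view is blocked by the arm. There is plenty of time, so I set the wheel down and move aside to check the screw angle and flat on their own, then re-grip.

Emit:
play_rows --pt "1 0 0 0.7 0" --pt "1 0 0 0.7 0" --pt "1 0 0 0.55 0" --pt "1 0 0 0 0" --pt "0.3 0 0 0 0" --pt "0.3 0 0 0 0" --pt "0.3 0 0 -3 0" --pt "0.3 0 0 -5 0" --pt "0.3 0 4 0 0" --pt "0.3 0 5.5 0 0" --pt "0.3 0 5.5 0 0" --pt "0.3 0 5 0 0" --pt "0.3 0 4 0 0" --pt "0.3 0 0 0 0"

```text
time: 15.42
position: [0.5642, 0.2191, 0.1516]
tool_rot: [0.242, 3.132, 0.003]
ft_force: [-0.3, -0.8, 0.9]
grip_width: 0.703
```

Run:
```python
from h import *
rel(.526,-.0227,.15)
b=optics.get_image("top")[:,:,::-1];a=optics.get_image("side")[:,:,::-1];np.save("pics/top8.npy",b);np.save("pics/side8.npy",a)
z=cv2.resize(np.clip(b[210:250,245:290].astype(float)*1.4,0,255).astype(np.uint8),None,fx=13,fy=13,interpolation=cv2.INTER_NEAREST)
cv2.imwrite("pics/t8.png",z)
cv2.imwrite("pics/s8.png",cv2.resize(a[185:240,270:350],None,fx=9,fy=9,interpolation=cv2.INTER_CUBIC))
print(b[218:236,260:276].mean(2).astype(int))
```

```text
t 15.43 pos [0.5642 0.2191 0.1516] yawY 81.17 tilt 0.11 open mm 61.12 F [-0.27 -0.81  0.93] T [ 0.014  0.014 -0.017] j7 1.09
to go cm (tool) [  0.062 -24.485   0.113]
[[ 92  92  91  93  92  91  90  91  93  93  92  92  92  91  98 124]
 [ 91  86  81  87  91  87  77  82  89  92  91  92  92  92  91 105]
 [ 89  78  70  77  84  78  68  74  87  90  86  87  90  91  91  95]
 [ 83  73  66  68  69  70  71  73  86  83  73  73  87  92  91  91]
 [ 71  68  63  64  67  76  88  82  76  69  66  75  87  90  90  89]
 [ 66  64  66  64  65  82  97  91  74  65  66  76  85  81  79  86]
 [ 63  65  63  62  63  79  92  85  71  65  67  69  70  70  74  85]
 [ 64  63  60  59  62  69  75  71  65  64  64  65  66  67  80  89]
 [ 62  61  61  62  63  65  65  64  66  65  63  63  64  67  82  89]
 [ 63  62  64  66  70  69  68  67  66  64  62  62  63  66  70  72]
 [ 62  64  67  71  78  79  78  76  69  65  65  64  64  64  64  64]
 [ 63  65  69  73  81  80  80  80  73  66  65  66  66  64  65  72]
 [ 65  68  67  68  73  72  70  76  73  67  64  65  65  65  68  81]
 [ 64  68  68  69  74  64  63  71  75  69  64  65  65  63  66  76]
 [ 64  67  71  73  81  75  73  78  78  69  65  64  64  64  64  65]
 [ 64  64  64  73  90  93  90  85  76  68  64  62  64  62  66  71]
 [ 65  63  61  70  91  95  90  81  71  64  64  63  63  65  72  86]
 [ 61  61  59  62  68  70  68  66  64  64  65  65  65  65  73  87]]
```

View pics/t8.png

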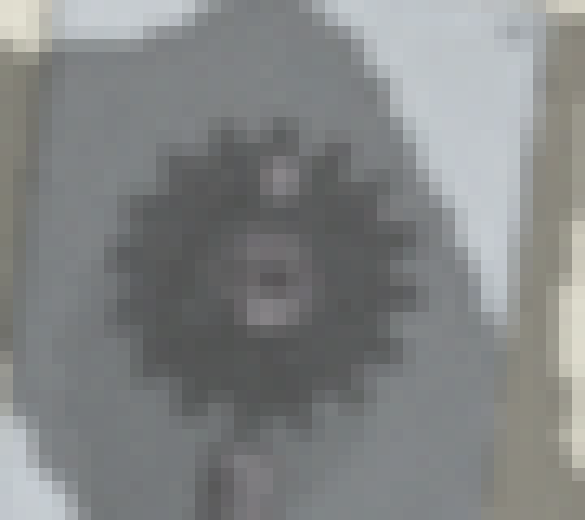

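View pics/s8.png

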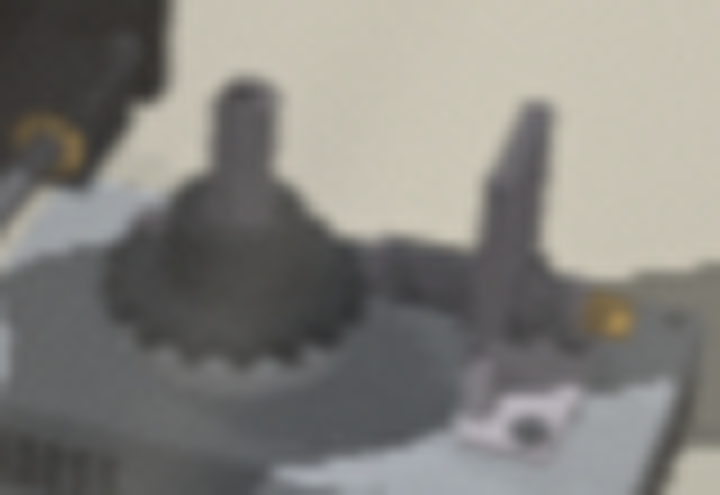

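Run:
```python
from h import *
g=np.load("pics/top8.npy").astype(float).mean(2)
w=np.clip(g[221:226,264:269]-68,0,None);yy,xx=np.mgrid[221:226,264:269]
c=(xx*w).sum()/w.sum(),(yy*w).sum()/w.sum()
p=plane("top",[c],.071)[0][:2];print("screw",c,p)
# wheel centre: dark teeth mask against box
m=(g<76).astype(np.uint8);m[:219]=0;m[242:]=0;m[:,:252]=0;m[:,278:]=0
cn=max(cv2.findContours(m,0,2)[0],key=cv2.contourArea);(cx,cy),r=cv2.minEnclosingCircle(cn);print("wheel",cx,cy,r,plane("top",[(cx,cy)],.056)[0])
E_=cv2.fitEllipse(cn);print(E_,plane("top",[E_[0]],.056)[0])
for A in([.526,-.0228],plane("top",[E_[0]],.056)[0][:2]):
    d=p-A;print(np.hypot(*d),"screw world",np.degrees(np.arctan2(d[1],d[0])))
for n,q in dict(hole=(265.4,230.9)).items(): print(n,plane("top",[q],.116)[0])
print(g[225:237,258:275].astype(int))
print(proj("top",[[.526,-.0228,.116],[.526,-.0228,.056]]))
```

```text
screw (np.float64(266.4215246636771), np.float64(222.85500747384154)) [ 0.54980464 -0.0272577 ]
wheel 264.5101623535156 230.92132568359375 11.855507850646973 [ 0.52483691 -0.02146234  0.056     ]
((264.6756591796875, 231.26080322265625), (20.7001895904541, 21.62360954284668), 78.38175201416016) [ 0.52378136 -0.02196662  0.056     ]
0.024218424512479672 screw world -10.606466027459856
0.026555726017914824 screw world -11.49277935700329
hole [ 0.52593021 -0.02280541  0.116     ]
[[64 64 64 63 60 59 62 69 75 71 65 64 64 65 66 67 80]
 [64 64 62 61 61 62 63 65 65 64 66 65 63 63 64 67 82]
 [66 64 63 62 64 66 70 69 68 67 66 64 62 62 63 66 70]
 [66 61 62 64 67 71 78 79 78 76 69 65 65 64 64 64 64]
 [64 61 63 65 69 73 81 80 80 80 73 66 65 66 66 64 65]
 [61 61 65 68 67 68 73 72 70 76 73 67 64 65 65 65 68]
 [60 61 64 68 68 69 74 64 63 71 75 69 64 65 65 63 66]
 [61 62 64 67 71 73 81 75 73 78 78 69 65 64 64 64 64]
 [62 66 64 64 64 73 90 93 90 85 76 68 64 62 64 62 66]
 [62 64 65 63 61 70 91 95 90 81 71 64 64 63 63 65 72]
 [62 61 61 61 59 62 68 70 68 66 64 64 65 65 65 65 73]
 [59 61 59 59 59 60 60 60 60 61 63 64 64 64 64 63 66]]
[[265.39795614 230.8765109 ]
 [264.93693638 230.54235439]]
```

The stand is now in even shadow. The shaft's centre hole is at top px (265.4,230.9), which gives the axis (0.5259,-0.0228). The screw is at (266.4,222.9), which gives world -10.6°. I re-feel the flat symmetrically about -9.5°.

Emit:
play_rows --pt "0.6 0.06 -5 0 0" --pt "0.6 0 -5.5 0 0" --pt "0.6 0 -5.5 0 0" --pt "0.6 0 -5 0 0" --pt "0.7 0 -3.5 0 0" --pt "0.7 0 0 0 0.18" --pt "0.7 0 0 0 0.18" --pt "0.7 0 0 0 0.18" --pt "0.7 0 0 0 0.18" --pt "0.7 0 0 0 0.18" --pt "0.7 0 0 0 0.18" --pt "0.7 0 0 0 0.18" --pt "0.7 0 0 0 0.065" --pt "0.7 0 0 0 0" --force 5

```text
time: 17.27
position: [0.5243, -0.0293, 0.1518]
tool_rot: [2.127, 2.312, 0.001]
ft_force: [0.5, 0.5, -0.8]
grip_width: 0.299
```

Run:
```python
from h import *
rel(.526,-.0228,.093)
```

```text
t 17.27 pos [ 0.5243 -0.0293  0.1518] yawY 4.76 tilt 0.03 open mm 25.98 F [ 0.51  0.5  -0.8 ] T [-0.037  0.017  0.049] j7 0.16
to go cm (tool) [0.632 0.216 5.884]
```

Emit:
play_rows --pt "0.65 0.63 0.22 0 0" --pt "0.65 0 0 0 0" --pt "0.65 0 0 2 0" --pt "0.65 0 0 2 0" --pt "0.65 0 0 1.9 0" --pt "0.65 0 0 0 0" --pt "1 0 0 0 0" --pt "1 0 0 0 0" --pt "1 0 0 0 0" --pt "1 0 0 0 0" --force 5

```text
time: 18.52
position: [0.5242, -0.0214, 0.093]
tool_rot: [-2.123, -2.311, 0.004]
ft_force: [-6.4, -1.1, 4.8]
grip_width: 0.209
```

Run:
```python
from h import *
rel(.526,-.0228,.093)
```

```text
t 18.52 pos [ 0.5242 -0.0214  0.093 ] yawY 4.85 tilt 0.28 open mm 18.17 F [-6.38 -1.06  4.77] T [-0.166  1.689 -0.061] j7 0.19
to go cm (tool) [-0.156  0.169  0.001]
```

Emit:
play_rows --pt "0.7 0 0 0 0" --pt "0.7 0 0 0 0.125" --pt "0.7 0 0 0 0.125" --pt "0.7 0 0 0 0.125" --pt "0.7 0 0 0 0.125" --pt "1 0 0 0 0" --pt "1 0 0 0 0" --pt "1 0 0 0 0" --pt "1 0 0 0 0"

```text
time: 19.65
position: [0.5257, -0.0203, 0.0929]
tool_rot: [-2.628, -1.718, 0.001]
ft_force: [-4.1, 1.9, 5.7]
grip_width: 0.207
```

Run:
```python
from h import *
rel(.526,-.0228,.093)
```

```text
t 19.65 pos [ 0.5257 -0.0203  0.0929] yawY -23.65 tilt 0.14 open mm 18.03 F [-4.13  1.86  5.69] T [0.372 1.135 0.003] j7 -0.3
to go cm (tool) [-0.219  0.133 -0.01 ]
```

Readings were 18.17 mm at +4.9° and 18.03 mm at -23.7°, which puts the flat at about -10°, matching the screw. I go back to the hub grip at about 80°.

Emit:
play_rows --pt "0.7 0 0 0 0" --pt "0.7 0 0 0 0" --pt "0.7 0 0 -2 0" --pt "0.7 0 0 -1.5 -0.181" --pt "0.7 0 0 0 -0.181" --pt "0.7 0 0 0 -0.181" --pt "0.7 0 0 0 -0.181" --pt "0.7 0 0 0 -0.181" --pt "0.7 0 0 0 -0.181" --pt "0.5 0 0 0 -0.181" --pt "0.3 0 0 0 -0.181" --pt "0.3 0 0 0 -0.181" --pt "0.3 0 0 0 -0.181" --pt "0.3 0 0 0 0" --pt "0.3 0 0 0 0"

```text
time: 21.52
position: [0.5266, -0.0213, 0.1276]
tool_rot: [0.281, 3.129, -0.0]
ft_force: [0.3, 0.1, 0.2]
grip_width: 0.694
```

Run:
```python
from h import *
rel(.526,-.0228,.071)
```

```text
t 21.52 pos [ 0.5266 -0.0213  0.1276] yawY 79.75 tilt 0.03 open mm 60.38 F [0.3  0.05 0.2 ] T [ 0.051  0.009 -0.024] j7 1.45
to go cm (tool) [ 0.038 -0.159  5.658]
```

Emit:
play_rows --pt "0.3 0.04 -0.16 1.5 0" --pt "0.3 0 0 1.5 0" --pt "0.3 0 0 1.5 0" --pt "0.3 0 0 1.15 0" --pt "0.3 0 0 0 0" --pt "1 0 0 0 0" --pt "1 0 0 0 0" --pt "1 0 0 0 0" --pt "1 0 0 0 0" --force 20

```text
time: 22.65
position: [0.5262, -0.0226, 0.0716]
tool_rot: [0.276, 3.128, 0.0]
ft_force: [0.0, 0.6, 2.2]
grip_width: 0.453
```

Run:
```python
from h import *
rel(.526,-.0228,.091)
```

```text
t 22.65 pos [ 0.5262 -0.0226  0.0716] yawY 79.93 tilt 0.06 open mm 39.4 F [0.01 0.58 2.22] T [ 0.05   0.08  -0.009] j7 1.49
to go cm (tool) [ 0.011 -0.017 -1.943]
```

Emit:
play_rows --pt "1 0 0 -0.5 0" --pt "1 0 0 -0.5 0" --pt "1 0 0 -0.5 0" --pt "1 0 0 -0.47 0" --pt "1 0 0 0 0" --pt "1 0 0 0 0" --pt "1 0 0 0 0" --pt "1 0 0 0 0"

```text
time: 23.65
position: [0.5257, -0.0226, 0.0907]
tool_rot: [-0.276, -3.129, -0.0]
ft_force: [1.0, -0.3, -3.1]
grip_width: 0.455
```

Run:
```python
from h import *
rel(.526,-.0228,.091)
a=optics.get_image("side")[:,:,::-1]
R=np.array([[np.cos(yaw),-np.sin(yaw)],[np.sin(yaw),np.cos(yaw)]]);A=np.array([.526,-.0228])
big=cv2.resize(np.clip(a[185:240,270:350].astype(float)*1.3,0,255).astype(np.uint8),None,fx=9,fy=9,interpolation=cv2.INTER_CUBIC)
def dr(x,y,z,c):
    q=(proj("side",[np.r_[A+R@[x,y],z]])[0]-[270,185]+.5)*9-.5;cv2.circle(big,tuple(int(round(v)) for v in q),1,c,-1)
for th in np.arange(0,6.28,.3):
    dr(.038*np.cos(th),.038*np.sin(th),.070,(0,255,0))
for x in np.arange(-.11,-.04,.005): dr(x,0,.0735,(0,0,255))
cv2.imwrite("pics/s9.png",big)
```

```text
t 23.65 pos [ 0.5257 -0.0226  0.0907] yawY 79.93 tilt 0.01 open mm 39.59 F [ 1.01 -0.29 -3.06] T [-0.033 -0.082 -0.059] j7 1.48
to go cm (tool) [-0.033 -0.016 -0.034]
```

View pics/s9.png

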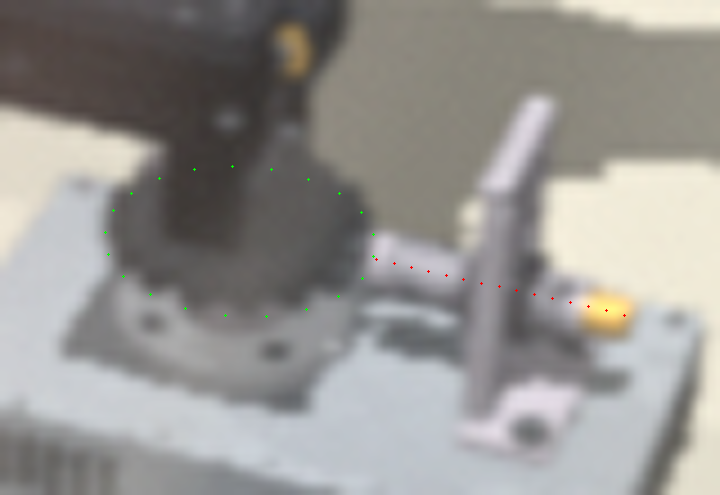

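The underside is at about 69.5 mm and the pickup centre at about 73.5 mm (line at crop (440,273) runs through the middle of the barrel). The teeth stand clear of the nose, the wheel's weight (about 3 N) hangs in the fingers, and nothing pulls sideways. I hand in.

```bash
python3 -c "
from bench import ticket
print(ticket.close_job())"
```

```text
the job is handed in; nothing more can be done
None
```

I turned the flat to the open side, set the wheel's screw over it, and handed the job in holding the wheel at pickup height. That was at about 24 s of the 64 s allowed. The hand-in reports no verdict, so the figures below are my own measurements.

- **Flat:** I felt it at 16.9 mm across, against 18.1 mm when pinched 19° askew. I then gripped it and turned the shaft 119°. A later check with light pinches about 14° either side read 18.2 and 18.0 mm, which puts the flat at about -10° in world axes. The stand faces -8°, so it is about 2° off. An earlier check gave -10.5°.
- **Screw:** I gripped the wheel by its hub, turned it 20.6°, set it down and looked from above. The screw stood at -10.6°, within about 1° of the flat.
- **Height:** I re-gripped the hub with 20 N and lifted. From the arm's travel the underside is at 69 to 70 mm. Estimates of the pickup's centre from the picture ranged from 73 to 76.7 mm, and I used 73.5. That makes the wheel's offset about -4 mm, in the middle of the allowed band. At the highest estimate, 76.7 mm, it would be right at the edge of the band.
- **Disagreement:** In an overexposed side picture, taken during the first lift, the wheel's lower edge looked up to 2 mm higher than the arm's travel says. I trusted the arm's reading.
- **Last checks:** At hand-in the force was about 3 N down, which is the wheel's weight, and about 1 N sideways. The fingers measured 39.6 mm across the hub and the tool's tilt was 0.01°. The teeth looked clear of the pickup.
- **Not checked:** The screw was hidden from both cameras during the final hold, so its angle comes from the look before the re-grip. I did not measure the tools or the dish again at the end. The pickup's yellow end had not moved when I measured it after the first lift.

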